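# Restock the sampling tray and leave the empties

### The arm

A 7-joint arm with a two-finger parallel gripper is mounted at the origin on the work surface. World frame = base frame: x ahead of the robot, y to its left, z up, the work surface at z = 0. Lengths are in m, angles in rad, forces in N, time in s.
With the tool pointing down it reaches from about 0.4 to 0.9 m from the base axis. Payload 5.5 kg.
Tool frame: the origin (TCP) lies on the centre line of the jaws, within the pads' length; the fingertips stand 11 mm ahead of it and the grasp point (between the pads) lies 8 mm behind it (finger_overhang is the z of the fingertips in the tool frame, in m); z points along the fingers, y is the line along which they close (so a half turn about z gives the same grasp; the last joint's range is limited). The gripper opens to 92 mm and grips with 3 to 60 N. Pads are 19 mm wide; open, the fingers measure 130 mm over their backs; the gripper's body (75 mm by 190 mm) begins 47 mm behind the grasp point.
Start: joints at [-1.038, 0.501, -0.427, 1.55, 0.221, 1.138, -0.21], TCP at [0.173, 0.626, 0.208] pointing down, gripper open.
Joint ranges: [-2.88, 2.88], [-0.31, 2.03], [-1.54, 1.56], [0.2, 2.42], [-1.41, 4.55], [0.19, 2.02], [-2.57, 2.57]. Speed limits (rad/s): [2.57, 2.57, 3.14, 3.14, 3.14, 3.14, 3.14].

### API

Orientations are given as a unit quaternion [x, y, z, w].
In Python, from cell import get_obs, grab_frame, finish_job, finger_overhang gives the robot as it stands. The module is installed in compiled form; this text tells all that it offers.
- The arm moves only by the tool move_arm, never from a script. Its argument "increments" is text: rows parted by semicolons, each of 7 numbers parted by spaces: the closure, from 0 (fully open) to 1 (shut), then the shift along the tool's x, y, z in mm, then the turn, a rotation vector about the tool's x, y, z in degrees. A call has 1 to 5 rows; each row shifts and turns the commanded pose from where the row before left it, along the tool's axes as they then stand; what a row does not reach is not made up. A row lasts 1/12 s, in which the tool goes at most 41.7 mm and 7.16 degrees, less where a joint would pass 70% of its speed; a pose out of reach is approached as far as the arm can. A call with a gripper value outside its range is refused whole. The fingers move at their own pace and stop on an object; "force" is the grip in N (left out, the last holds). Time passes only in rows, so rows that do not move let the fingers close. It gives the time, the measured TCP pose, the force and the opening at its end, in the units of the state.
- get_obs(): the state, without advancing time (a new reading comes with each control period).
- grab_frame(name): name is "scene" or "top" or "wrist"; returns a dict with "image" (384x512x3 uint8, blue, green, red), "range_z" (384x512 float32, m along the optical axis (not along the pixel's ray), 0 where there is no reading), "camera_matrix" (3x3 intrinsics, pixels), "T" (4x4, takes a point from camera to world coordinates). Camera axes: x right, y down, z forward; pixel columns grow to the right and rows downward; lengths in m; the calibration is good to about 2 mm. A picture is of the moment at which its call begins.
- finish_job(): hands the job in, once; it reports no verdict.
The state is a dict: "t": time; "joint_positions": joint angles; "qvel": joint speeds; "joint_torque": joint torques, N m; "ee_pos": TCP position; "orientation": TCP orientation; "ft_force": force on the tool from outside, world axes, zero at the start; "torque": the same for the moment, N m; "grip_width": finger opening in m.
Only numpy, scipy, OpenCV 4.12 (cv2) and the standard library are available. Lean on these libraries where they do the work, as an engineer would, in place of code of your own. Each camera call takes 0.05 s, during which the arm holds its last target. There are 200 camera calls.

### The job

Restock the steel sampling tray on the clinic desk: stand both lidded specimen jars in its long bin and the hand-gel bottle that has a pump in its squarish bin, and put the full tape roll down over its post until it lies flat on the plate. Set each thing down upright without dropping it, and leave the empties (the jar without a lid, the bottle without a pump, the bare tape core) standing where they are.

Things in the scene. Friction and masses are not known exactly. Their poses are not given: they have to be found in the camera images.
- jar_bin: LONG BIN for the full jars: open, outside 70 mm (its x) x 136 mm (its y) x 25 mm high, walls and floor 3 mm. Jars stand 32 mm either side of its centre along y, gripped across x for finger room. Fixed white insert, one of 3 in any order 100 mm apart along their common x in a low steel tray (rim 14 mm high). Origin: centre of its underside, 3 mm above the desk; z up.
- bottle_bin: SQUARISH BIN for the pump bottle: open bin, outside 70 mm (its x) x 80 mm (its y) x 25 mm high, walls and floor 3 mm. Fixed white insert, one of 3 in any order 100 mm apart along their common x in a low steel tray (rim 14 mm high). Origin: centre of its underside, 3 mm above the desk; z up.
- tape_post: TAPE POST for the full tape roll: flat plate 70 mm (its x) x 80 mm (its y) x 3 mm with an upright steel post in its centre, 16 mm diameter, tapered at the top, its tip 36 mm above the plate's underside. Fixed white insert, one of 3 in any order 100 mm apart along their common x in a low steel tray (rim 14 mm high). Origin: centre of its underside, 3 mm above the desk; z up.
- jar_a: White specimen jar with its lid on, from above a plain closed white disc with a ribbed edge. Stands upright, 60 mm high: body 42 mm diameter, lid 46 mm diameter over the top 18 mm; 50 to 100 g. Origin: centre of its underside; z up through the lid. The two full jars are alike and may be swapped.
- jar_b: White specimen jar with its lid on, from above a plain closed white disc with a ribbed edge. Stands upright, 60 mm high: body 42 mm diameter, lid 46 mm diameter over the top 18 mm; 50 to 100 g. Origin: centre of its underside; z up through the lid. The two full jars are alike and may be swapped.
- open_jar: Look-alike, to be left: empty specimen jar without lid, white, an open cup 42 mm diameter, 52 mm high. Stands upright. Origin: centre of its underside.
- pump_bottle: Small hand-gel bottle with pump: white block body 40 mm (its x) x 50 mm (its y) x 55 mm high, blue labels on the wide faces, neck and pump head with a short spout to its +y, 85 mm high in all; 80 to 155 g. Stands upright, turned up to 35 degrees. Origin: centre of its underside; z up. Grip it by its body, across x or y.
- bare_bottle: Look-alike, to be left: the same bottle, empty and without pump; a bare open neck (20 mm diameter), 64 mm high in all. Stands upright. Origin: centre of its underside.
- tape_roll: Full roll of white dressing tape standing on its flat end: a thick ring, outside 60 mm diameter, hole 34 mm diameter right through, 50 mm high; 60 to 130 g. Origin: centre of its underside; z along the hole, up.
- tape_core: Look-alike, to be left: bare cardboard core of a used-up roll, a thin ring, outside 40 mm diameter, hole 34 mm, 50 mm high. Stands on end. Origin: centre of its underside.
Mind the look-alikes: they are no part of the job. What is shaped like the tape_core but yellow is not meant. What is shaped like the pump_bottle but turquoise is not meant.

How it is judged:
By the outcome, as a careful person would: the job done as asked, in the order asked, and still so for the second after the job is handed in, with the robot touching nothing.
It also fails if it takes over 112 s, if anything falls off the work surface, if the arm or the gripper's body presses on something with over 40 N, if the wrist force passes 120 N, or if a joint passes its speed limit or range.

## Working session

There is one attempt and no reset: what is moved stays moved. The work goes in short steps, Python scripts to look and compute and a tool call to move; the robot and the scene stay as the last step left them, time stands still between calls to the robot, and variables do not carry over. Pictures are saved under pics/ and viewed, on a budget of 14 in all, crops included, one or two more only if the job needs it, and the job is handed in when it is done.

Besides the shell and the picture viewer there is one more tool, called after "Request:" in YAML: its name, and indented under it one key for each argument. move_arm: Moves the arm, as the interface text tells. Its arguments: {"type":"object","properties":{"increments":{"type":"string"},"force":{"type":"number"}},"required":["increments"]}

```bash
ls; mkdir -p pics
cat > h.py <<'E'
import numpy as np, cv2
from cell import *
from scipy.spatial.transform import Rotation as R
def shot(n,f=None):
    d=grab_frame(n)
    if f: cv2.imwrite('pics/'+f,d['image'])
    np.savez('/tmp/'+n+'.npz',**d)
    return d
def ray(d,u,v,z):
    K,T=d['camera_matrix'],d['T']
    r=T[:3,:3]@np.linalg.inv(K)@np.array([u,v,1.]); o=T[:3,3]
    return o+r*(z-o[2])/r[2]
def world(d):
    K,T=d['camera_matrix'],d['T']; Z=d['range_z']
    v,u=np.mgrid[:Z.shape[0],:Z.shape[1]]
    P=np.stack([(u-K[0,2])/K[0,0]*Z,(v-K[1,2])/K[1,1]*Z,Z],-1)
    return P@T[:3,:3].T+T[:3,3]
E
python3 - <<'E'
from h import *
a=shot('top','top1.png');b=shot('scene','scene1.png')
for d in(a,b): print(d['camera_matrix'],d['T'].round(3))
print(get_obs(),finger_overhang)
E
```

```text
pics
[[450.33672401   0.         260.73775237]
 [  0.         450.33672401 194.55089469]
 [  0.           0.           1.        ]] [[-0.089 -0.974  0.207  0.311]
 [-0.996  0.086 -0.02  -0.051]
 [ 0.002 -0.208 -0.978  1.213]
 [ 0.     0.     0.     1.   ]]
[[437.9230606    0.         248.92370119]
 [  0.         437.9230606  191.57832205]
 [  0.           0.           1.        ]] [[-0.315  0.534 -0.785  1.508]
 [ 0.949  0.171 -0.264  0.25 ]
 [-0.007 -0.828 -0.561  0.724]
 [ 0.     0.     0.     1.   ]]
{'t': 0.1, 'joint_positions': array([-1.03780076,  0.50177397, -0.42682469,  1.5513311 ,  0.2208074 ,
        1.13830581, -0.21028449]), 'qvel': array([-0.00152311, -0.00340034, -0.00132111, -0.00227452,  0.00054856,
       -0.00129988, -0.0017377 ]), 'joint_torque': array([-1.10256366e-02, -5.67866421e+01, -5.83879977e+00, -2.79912794e+01,
       -6.91341260e-02,  2.41501944e-02,  7.31012528e-05]), 'ee_pos': array([0.17309898, 0.62584072, 0.20687713]), 'orientation': array([ 1.34449748e-01,  9.90920022e-01, -8.67510942e-04, -1.52117716e-04]), 'ft_force': array([-0.21294237, -0.05462045, -0.07406418]), 'torque': array([ 0.01926429, -0.03360973, -0.03325829]), 'grip_width': 0.09197920844545876} 0.011
```

View pics/top1.png

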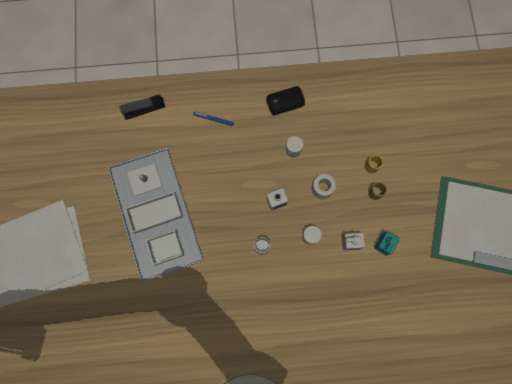

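View pics/scene1.png

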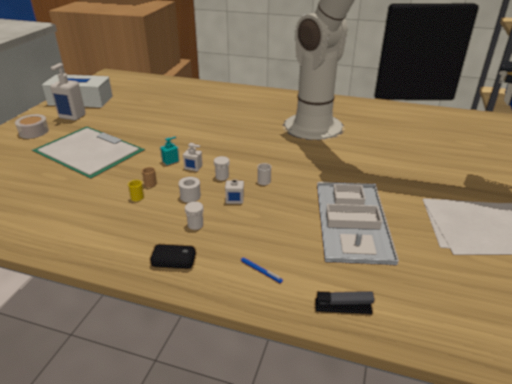

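Top view: inserts are the post at (144,178), long bin (155,213) and square bin (166,247). Candidates: lidded jars (295,146) and (312,235), against the open jar (262,244). Pump bottle (355,241), against the bare bottle (278,198) and the turquoise one (388,243). Full roll (324,185), against the cores, yellow (375,163) and brown (378,190). One close crop to check the choice, plus the measurements.

```bash
cat > m.py <<'E'
from h import *
d=dict(np.load('/tmp/top.npz')); im=d['image']
c=cv2.resize(im[130:270,240:410],None,fx=4.5,fy=4.2,interpolation=cv2.INTER_CUBIC)
cv2.imwrite('pics/crop1.png',cv2.convertScaleAbs(c,alpha=1.2))
W=world(d)
print('desk z',np.median(W[200:300,300:400,2]))
m=(W[...,2]>0.02)&(d['range_z']>0); m[:,:225]=0; m[:125]=0;m[275:]=0;m[:,425:]=0
n,l,s,ce=cv2.connectedComponentsWithStats(m.astype(np.uint8))
for i in range(1,n):
    if s[i,4]<20: continue
    P=W[l==i]; zt=np.percentile(P[:,2],95); T=P[P[:,2]>zt-.012]
    (r)=cv2.minAreaRect(T[:,:2].astype(np.float32)*1000)
    print(ce[i].round(),s[i,4],'ztop',zt.round(3),'rect mm',np.round(r[0],0),np.round(r[1],0),round(r[2]))
hsv=cv2.cvtColor(im,cv2.COLOR_BGR2HSV)
m=(hsv[...,1]<60)&(hsv[...,2]>60); m[:140]=0;m[290:]=0;m[:,:100]=0;m[:,210:]=0
cs,_=cv2.findContours(m.astype(np.uint8),0,2); c=max(cs,key=cv2.contourArea)
q=cv2.boxPoints(cv2.minAreaRect(c)); print(q)
print(np.array([ray(d,*p,.014) for p in q]).round(3))
for p in [(144,178),(155,213),(166,247)]: print(p,ray(d,*p,.01).round(3),W[p[1],p[0]].round(3))
E
python3 m.py
```

```text
desk z 0.000459364003790097
[294. 145.] 271 ztop 0.063 rect mm [ 686. -176.] [43. 45.] 83
[374. 163.] 154 ztop 0.053 rect mm [ 620. -389.] [39. 37.] 86
[323. 185.] 349 ztop 0.053 rect mm [ 570. -245.] [59. 58.] 7
[378. 190.] 148 ztop 0.053 rect mm [ 545. -389.] [37. 39.] 39
[277. 198.] 326 ztop 0.065 rect mm [ 546. -117.] [39. 49.] 15
[311. 235.] 270 ztop 0.063 rect mm [ 440. -196.] [44. 44.] 84
[387. 243.] 370 ztop 0.085 rect mm [ 395. -388.] [13. 35.] 61
[353. 241.] 348 ztop 0.086 rect mm [ 417. -295.] [36. 13.] 84
[261. 245.] 75 ztop 0.055 rect mm [425. -65.] [39. 41.] 85
[[103.91292 167.22786]
 [166.90276 147.07112]
 [203.70973 262.0929 ]
 [140.7199  282.24963]]
[[0.68  0.348 0.014]
 [0.723 0.172 0.014]
 [0.397 0.09  0.014]
 [0.36  0.257 0.014]]
(144, 178) [0.641 0.24  0.01 ] [0.634 0.234 0.034]
(155, 213) [0.541 0.214 0.01 ] [0.542 0.216 0.001]
(166, 247) [0.446 0.188 0.01 ] [0.446 0.188 0.009]
```

View pics/crop1.png

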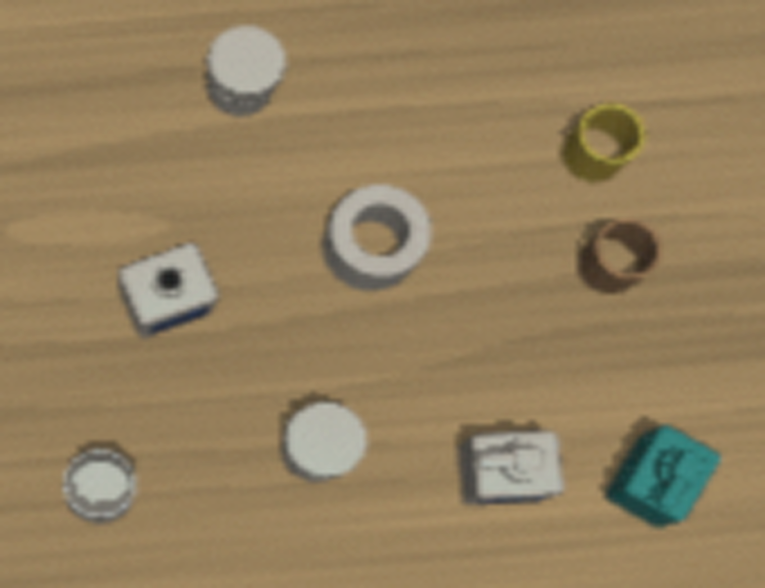

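The crop confirms the choice. The lidded jars are plain discs at crop (247,60) and (325,440), with the open cup at (98,482). The pump bottle is at (517,465); the bare one shows a dark neck hole at (168,278). The full roll is the thick ring at (378,235). Next I turn the tool to the tray's yaw and move over the tray.

Request:
move_arm:
  increments: "0 0 0 0 0 0 6;0 0 0 0 0 0 6;0 0 0 0 0 0 6;0 0 0 0 0 0 6;0 0 0 0 0 0 6"

```text
t: 0.52
ee_pos: [0.1731, 0.626, 0.2072]
orientation: [0.389, 0.921, -0.001, 0.0]
ft_force: [-0.9, 1.1, -0.8]
grip_width: 0.0918
```

Request:
move_arm:
  increments: "0 0 0 0 0 0 6;0 0 0 0 0 0 6;0 0 0 0 0 0 6;0 0 0 0 0 0 6;0 0 0 0 0 0 6"

```text
t: 0.93
ee_pos: [0.1731, 0.6261, 0.2072]
orientation: [0.614, 0.789, -0.001, 0.0]
ft_force: [0.6, -0.0, 0.6]
grip_width: 0.0918
```

Request:
move_arm:
  increments: "0 -33 16 -3 0 0 0;0 -33 16 -3 0 0 0;0 -33 16 -3 0 0 0;0 -33 16 -3 0 0 0;0 -33 16 -3 0 0 0"

```text
t: 1.35
ee_pos: [0.2927, 0.4851, 0.2225]
orientation: [0.612, 0.791, -0.0, 0.0]
ft_force: [1.3, 0.6, -0.2]
grip_width: 0.0917
```

Request:
move_arm:
  increments: "0 -33 16 -3 0 0 0;0 -33 16 -3 0 0 0;0 -33 16 -3 0 0 0;0 -33 16 -3 0 0 0;0 -33 16 -3 0 0 0"

```text
t: 1.77
ee_pos: [0.4116, 0.3455, 0.2377]
orientation: [0.612, 0.791, -0.0, -0.0]
ft_force: [0.4, -0.2, -0.2]
grip_width: 0.0917
```

Request:
move_arm:
  increments: "0 -33 16 -3 0 0 0;0 -33 16 -3 0 0 0;0 -33 16 -3 0 0 0;0 -33 16 -3 0 0 0;0 0 0 0 0 0 0"

```text
t: 2.18
ee_pos: [0.5116, 0.2269, 0.2502]
orientation: [0.616, 0.787, -0.0, 0.003]
ft_force: [0.4, -0.8, -1.1]
grip_width: 0.0916
```

Run:
```python
from h import *
o=get_obs();print(o['ee_pos'],R.from_quat(o['orientation']).as_matrix().round(4),o['qvel'].round(3))
d=shot('wrist','w1.png');print(d['camera_matrix'],d['T'].round(3))
W=world(d);print([(q,W[q[1],q[0]].round(3)) for q in[(256,192),(100,192),(400,192),(256,50),(256,330)]])
```

```text
[0.51160064 0.22685352 0.25018862] [[-0.24    0.9708  0.0034]
 [ 0.9708  0.24   -0.0039]
 [-0.0046  0.0024 -1.    ]] [-0.051 -0.01  -0.079  0.032 -0.035 -0.001 -0.098]
[[289.42496134   0.         254.8804975 ]
 [  0.         289.42496134 194.3830022 ]
 [  0.           0.           1.        ]] [[ 0.971  0.23   0.064  0.494]
 [ 0.239 -0.938 -0.252  0.295]
 [ 0.002  0.26  -0.965  0.427]
 [ 0.     0.     0.     1.   ]]
[((256, 192), array([0.523, 0.189, 0.006])), ((100, 192), array([0.293, 0.131, 0.   ])), ((400, 192), array([0.736, 0.24 , 0.002])), ((256, 50), array([ 0.476,  0.379, -0.001])), ((256, 330), array([0.505, 0.252, 0.375]))]
```

View pics/w1.png

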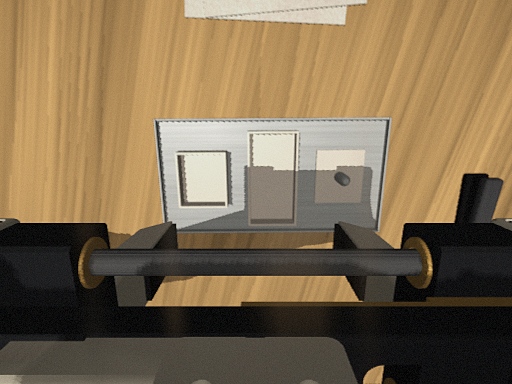

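The wrist view shows the tray with the square bin at (203,179), the long bin at (273,178) and the post at (341,178), tray rim x 155–392. I measure their poses from the range image and cross-check with rays.

Run:
```python
from h import *
d=dict(np.load('/tmp/wrist.npz'));W=world(d);im=d['image']
def rect(P):
    r=cv2.minAreaRect((P[:,:2]*1000).astype(np.float32));return np.round(r[0],1),np.round(r[1],1),round(r[2],1)
m=(W[...,2]>.019)&(W[...,2]<.05);m[:110]=0;m[222:]=0;m[:,:150]=0;m[:,395:]=0
n,l,s,c=cv2.connectedComponentsWithStats(m.astype(np.uint8))
for i in range(1,n):
    if s[i,4]>15:
        P=W[l==i];print(c[i].round(),s[i,4],P[:,2].max().round(3),rect(P),P.mean(0).round(3))
# ray check: pale inserts / rim
hsv=cv2.cvtColor(im,cv2.COLOR_BGR2HSV)
for u,v,n in[(177,152,.028),(228,151,.028),(229,206,.028),(180,208,.028),(248,131,.028),(298,131,.028),(296,224,.028),(249,224,.028),(337,173,.039),(316,150,.006),(363,150,.006),(364,203,.006),(316,203,.006),(155,119,.014),(391,118,.014),(377,231,.014),(168,231,.014)]:
    print((u,v),(ray(d,u,v,n)[:2]*1000).round(0))
```

```text
[275. 168.] 571 0.03 (array([539.2, 218. ]), array([ 70.2, 130.6]), 14.1) [0.539 0.233 0.027]
[200. 182.] 653 0.03 (array([442.9, 190.8]), array([70.2, 80.5]), 14.2) [0.441 0.188 0.027]
[343. 180.] 133 0.04 (array([635.8, 240.1]), array([14.8, 15.1]), 16.9) [0.634 0.241 0.033]
(177, 152) [403. 223.]
(228, 151) [470. 241.]
(229, 206) [489. 165.]
(180, 208) [421. 145.]
(248, 131) [491. 274.]
(298, 131) [556. 290.]
(296, 224) [590. 161.]
(249, 224) [523. 145.]
(337, 173) [621. 249.]
(316, 150) [592. 270.]
(363, 150) [658. 286.]
(364, 203) [686. 211.]
(316, 203) [616. 194.]
(155, 119) [362. 258.]
(391, 118) [678. 337.]
(377, 231) [717. 175.]
(168, 231) [407.  99.]
```

Inserts (mm): square (443,191), long (540,215.5), post (636,240), yaw 14.1°. Range and rays agree within 3 mm, and the spacing comes out at 100 mm. On to above jar_a.

Request:
move_arm:
  increments: "0 -36 6 0 0 0 0;0 -36 6 0 0 0 0;0 -36 6 0 0 0 0;0 -36 6 0 0 0 0;0 -36 6 0 0 0 0"

```text
t: 2.65
ee_pos: [0.58, 0.0688, 0.2494]
orientation: [0.611, 0.792, -0.0, -0.001]
ft_force: [1.0, -0.2, -0.4]
grip_width: 0.0918
```

Request:
move_arm:
  increments: "0 -36 6 0 0 0 0;0 -36 6 0 0 0 0;0 -36 6 0 0 0 0;0 -36 6 0 0 0 0;0 -36 6 0 0 0 0"

```text
t: 3.07
ee_pos: [0.6548, -0.0976, 0.2492]
orientation: [0.611, 0.792, 0.0, -0.001]
ft_force: [1.1, -0.6, -0.4]
grip_width: 0.0918
```

Request:
move_arm:
  increments: "0 -36 6 0 0 0 0;0 -36 6 0 0 0 0;0 0 0 0 0 0 0;0 0 0 0 0 0 0"
  force: 15

```text
t: 3.4
ee_pos: [0.6837, -0.1667, 0.2483]
orientation: [0.613, 0.79, -0.001, -0.001]
ft_force: [-0.7, 0.4, -0.2]
grip_width: 0.0917
```

```bash
cat >> h.py <<'E'
def go(x,y,z,yaw=None):
    "delta to a target TCP in the tool's axes (mm) and turn"
    o=get_obs();M=R.from_quat(o['orientation'])
    print('t',o['t'],'tcp',(o['ee_pos']*1000).round(1),'yaw_y',np.degrees(np.arctan2(M.as_matrix()[1,1],M.as_matrix()[0,1])).round(1),'w',o['grip_width'].round(4),'F',o['ft_force'].round(1))
    t=M.inv().apply(np.array([x,y,z])/1000-o['ee_pos'])*1000
    tilt=M
    if yaw is not None:
        a=np.radians(yaw);T=np.array([[-np.sin(a),np.cos(a),0],[np.cos(a),np.sin(a),0],[0,0,-1]]).T
        T=np.array([[-np.sin(a),np.cos(a),0],[np.cos(a),np.sin(a),0],[0,0,-1.]])
        print('turn',np.degrees((M.inv()*R.from_matrix(T)).as_rotvec()).round(1))
    print('delta',t.round(1));return t
def blobs(d,zlo,zhi,x,y,band=.012):
    W=world(d);m=(W[...,2]>zlo)&(W[...,2]<zhi)&(W[...,0]>x[0])&(W[...,0]<x[1])&(W[...,1]>y[0])&(W[...,1]<y[1])
    n,l,s,c=cv2.connectedComponentsWithStats(m.astype(np.uint8))
    for i in range(1,n):
        if s[i,4]<30: continue
        P=W[l==i];zt=np.percentile(P[:,2],95);Q=P[P[:,2]>zt-band]
        r=cv2.minAreaRect((Q[:,:2]*1000).astype(np.float32))
        print('px',c[i].round(),s[i,4],'ztop',zt.round(4),'rect',np.round(r[0],1),np.round(r[1],1),round(r[2],1))
E
python3 - <<'E'
from h import *
d=shot('wrist','w2.png'); blobs(d,.02,.1,(.3,.85),(-.5,0)); go(686,-176,41,14.1)
E
```

```text
px [68. 39.] 1314 ztop 0.0522 rect [424.6 -66.2] [42.6 41.2] 5.5
px [160. 107.] 1597 ztop 0.0642 rect [ 545.5 -117.7] [39.1 49.5] 16.0
px [ 68. 148.] 1539 ztop 0.061 rect [ 439.7 -197.2] [46.  45.6] 7.1
px [352. 190.] 2519 ztop 0.035 rect [ 828.1 -168.4] [59.2 99.5] 13.6
px [254. 180.] 1037 ztop 0.0611 rect [ 685.4 -177. ] [45.8 45. ] 14.5
px [162. 203.] 1398 ztop 0.051 rect [ 568.6 -243.2] [59.2 54.6] 19.4
px [ 46. 211.] 1104 ztop 0.0832 rect [ 415.6 -286.2] [17.5  8.4] 87.7
px [180. 295.] 476 ztop 0.0501 rect [ 618.3 -384.1] [39.  27.5] 16.8Traceback (most recent call last):
  File "<stdin>", line 2, in <module>
  File "h.py", line 21, in go
    print('t',o['t'],'tcp',(o['ee_pos']*1000).round(1),'yaw_y',np.degrees(np.arctan2(M.as_matrix()[1,1],M.as_matrix()[0,1])).round(1),'w',o['grip_width'].round(4),'F',o['ft_force'].round(1))
                                                                                                                                          ^^^^^^^^^^^^^^^^^^^^^
AttributeError: 'float' object has no attribute 'round'
```

Request:
move_arm:
  increments: "0 -10 -1 30 0 0 0;0 0 0 38 0 0 0;0 0 0 38 0 0 0;0 0 0 36 0 0 0;0 0 0 30 0 0 0"

```text
t: 3.87
ee_pos: [0.6846, -0.17, 0.0751]
orientation: [0.611, 0.792, 0.0, -0.002]
ft_force: [-0.5, 0.8, -1.1]
grip_width: 0.0918
```

Request:
move_arm:
  increments: "0 0 0 20 0 0 0;0 0 0 10 0 0 0;0 0 0 5 0 0 0;0 0 0 0 0 0 0"
  force: 20

```text
t: 4.2
ee_pos: [0.6857, -0.1724, 0.0424]
orientation: [0.611, 0.792, 0.0, -0.001]
ft_force: [-0.0, 0.1, -0.3]
grip_width: 0.0918
```

```bash
sed -i "s/o\['grip_width'\].round(4)/round(o['grip_width'],4)/" h.py
python3 - <<'E'
from h import *
go(685.4,-177,41,14.1)
E
```

```text
t 4.2 tcp [ 685.7 -172.4   42.4] yaw_y 14.7 w 0.0918 F [-0.   0.1 -0.3]
turn [-0.  -0.1  0.6]
delta [-4.3 -1.4  1.4]
```

Request:
move_arm:
  increments: "0 -4 -1 1 0 0 0;0 0 0 0 0 0 0;1 0 0 0 0 0 0;1 0 0 0 0 0 0;1 0 0 0 0 0 0"

```text
t: 4.62
ee_pos: [0.6864, -0.1788, 0.0428]
orientation: [0.612, 0.791, 0.0, 0.001]
ft_force: [-0.0, -0.5, 0.5]
grip_width: 0.076
```

Request:
move_arm:
  increments: "1 0 0 0 0 0 0;1 0 0 0 0 0 0;1 0 0 0 0 0 0;1 0 0 0 0 0 0;1 0 0 0 0 0 0"

```text
t: 5.03
ee_pos: [0.6858, -0.1785, 0.0417]
orientation: [0.612, 0.791, -0.0, -0.0]
ft_force: [0.7, 0.6, 0.7]
grip_width: 0.0431
```

Run:
```python
from h import *
go(685.4,-177,41,14.1)
```

```text
t 5.0333 tcp [ 685.8 -178.5   41.7] yaw_y 14.5 w 0.0431 F [0.7 0.6 0.7]
turn [-0.  -0.   0.4]
delta [1.6 0.  0.7]
```

Request:
move_arm:
  increments: "1 0 0 0 0 0 0;1 0 0 0 0 0 0;1 0 0 0 0 0 0"

```text
t: 5.28
ee_pos: [0.6858, -0.1786, 0.0417]
orientation: [0.612, 0.791, -0.0, -0.0]
ft_force: [-0.4, -0.4, -0.3]
grip_width: 0.0232
```

Request:
move_arm:
  increments: "1 0 0 -5 0 0 0;1 0 0 -10 0 0 0;1 0 0 -15 0 0 0;1 0 0 -15 0 0 0;1 0 0 0 0 0 0"

```text
t: 5.7
ee_pos: [0.6891, -0.1796, 0.0924]
orientation: [0.612, 0.791, 0.002, 0.004]
ft_force: [0.7, -0.6, 1.0]
grip_width: 0.0006
```

Run:
```python
from h import *
go(532.2,246.5,130,14.1)
d=shot('wrist','w3.png');blobs(d,.02,.15,(.6,.75),(-.25,-.1))
```

```text
t 5.7 tcp [ 689.1 -179.6   92.4] yaw_y 14.5 w 0.0006 F [ 0.7 -0.6  1. ]
turn [0.4 0.2 0.4]
delta [451.7 -44.7 -39.6]
px [251. 204.] 2890 ztop 0.1299 rect [ 685.9 -169.5] [8.2 2.8] 13.5
```

View pics/w3.png

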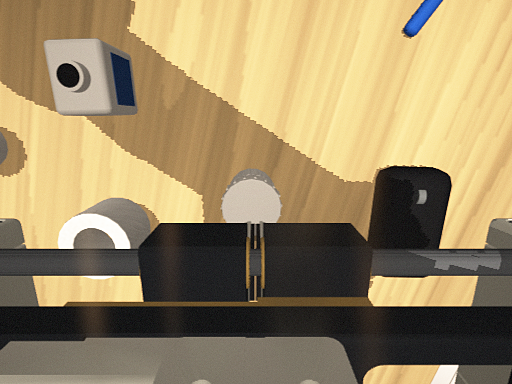

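The fingers closed beside the jar. It still stands, lid disc at pixel (251,203), on the tool's +x side. I'll find out where it is relative to the tool.

Run:
```python
from h import *
for n in['wrist','top']:
    d=shot(n); print(n)
    if n=='wrist':
        W=world(d)
        for p in[(251,203),(251,190),(251,215),(230,205),(270,205),(253,250),(248,228),(260,228),(256,170)]: print(p,W[p[1],p[0]].round(4), 'ray60',ray(d,*p,.06).round(4))
        print(d['T'].round(3))
    else: blobs(d,.02,.08,(.6,.8),(-.25,-.1))
```

```text
wrist
(251, 203) [ 0.6837 -0.1729  0.0601] ray60 [ 0.6837 -0.1729  0.06  ]
(251, 190) [ 0.6812 -0.163   0.0608] ray60 [ 0.6812 -0.1632  0.06  ]
(251, 215) [ 0.686  -0.182   0.0603] ray60 [ 0.686  -0.1821  0.06  ]
(230, 205) [ 0.6689 -0.178   0.061 ] ray60 [ 0.6689 -0.1783  0.06  ]
(270, 205) [ 0.6978 -0.1708  0.0602] ray60 [ 0.6979 -0.1709  0.06  ]
(253, 250) [ 0.6792 -0.1491  0.1889] ray60 [ 0.6947 -0.2097  0.06  ]
(248, 228) [ 0.6815 -0.1689  0.1216] ray60 [ 0.6864 -0.1928  0.06  ]
(260, 228) [ 0.6878 -0.1676  0.1209] ray60 [ 0.6953 -0.1906  0.06  ]
(256, 170) [ 0.6839 -0.157   0.0066] ray60 [ 0.6811 -0.1478  0.06  ]
[[ 0.968  0.24   0.07   0.67 ]
 [ 0.25  -0.936 -0.249 -0.112]
 [ 0.005  0.259 -0.966  0.267]
 [ 0.     0.     0.     1.   ]]
top
```

Run:
```python
from h import *
d=dict(np.load('/tmp/wrist.npz'));W=world(d)
for v in range(214,300,6): print(v,[tuple((W[v,u]*1000).round(0).astype(int)) for u in(200,248,258)])
d=shot('scene');im=d['image']
p=np.linalg.inv(d['T'])@np.array([.686,-.178,.1,1]);q=d['camera_matrix']@p[:3];q=(q[:2]/q[2]).astype(int);print(q)
u,v=q;cv2.imwrite('pics/s2.png',cv2.resize(im[max(0,v-80):v+60,max(0,u-80):u+80],None,fx=4,fy=4,interpolation=2))
```

```text
214 [(np.int64(642), np.int64(-213), np.int64(1)), (np.int64(684), np.int64(-182), np.int64(60)), (np.int64(691), np.int64(-180), np.int64(59))]
220 [(np.int64(644), np.int64(-220), np.int64(-1)), (np.int64(685), np.int64(-186), np.int64(60)), (np.int64(692), np.int64(-184), np.int64(61))]
226 [(np.int64(662), np.int64(-148), np.int64(184)), (np.int64(682), np.int64(-169), np.int64(118)), (np.int64(687), np.int64(-169), np.int64(114))]
232 [(np.int64(663), np.int64(-148), np.int64(188)), (np.int64(682), np.int64(-170), np.int64(125)), (np.int64(687), np.int64(-169), np.int64(123))]
238 [(np.int64(664), np.int64(-148), np.int64(191)), (np.int64(677), np.int64(-146), np.int64(188)), (np.int64(687), np.int64(-169), np.int64(131))]
244 [(np.int64(664), np.int64(-147), np.int64(197)), (np.int64(677), np.int64(-147), np.int64(191)), (np.int64(687), np.int64(-169), np.int64(139))]
250 [(np.int64(665), np.int64(-148), np.int64(198)), (np.int64(677), np.int64(-147), np.int64(194)), (np.int64(680), np.int64(-148), np.int64(191))]
256 [(np.int64(665), np.int64(-149), np.int64(199)), (np.int64(6
[... 437 characters left out ...]
np.int64(679), np.int64(-153), np.int64(196)), (np.int64(682), np.int64(-154), np.int64(193))]
280 [(np.int64(667), np.int64(-157), np.int64(198)), (np.int64(679), np.int64(-155), np.int64(195)), (np.int64(689), np.int64(-178), np.int64(156))]
286 [(np.int64(667), np.int64(-158), np.int64(199)), (np.int64(680), np.int64(-158), np.int64(195)), (np.int64(690), np.int64(-181), np.int64(155))]
292 [(np.int64(667), np.int64(-160), np.int64(198)), (np.int64(684), np.int64(-176), np.int64(168)), (np.int64(690), np.int64(-184), np.int64(156))]
298 [(np.int64(668), np.int64(-162), np.int64(198)), (np.int64(685), np.int64(-178), np.int64(169)), (np.int64(683), np.int64(-157), np.int64(201))]
[192 193]
```

View pics/s2.png

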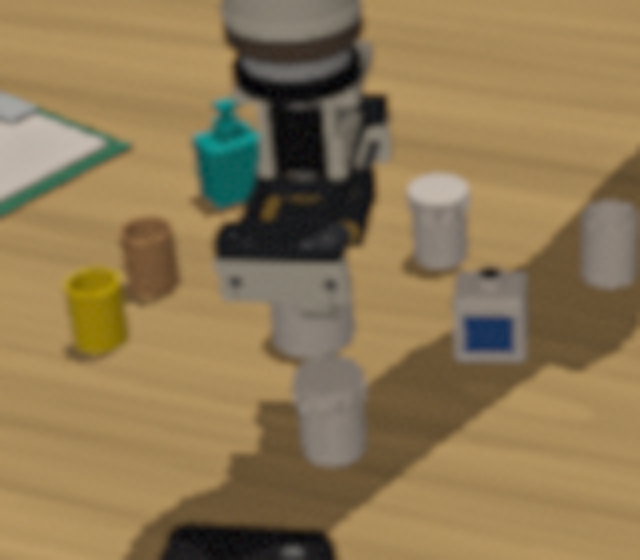

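Run:
```python
from h import *
for n in('scene','top','wrist'):
    d=dict(np.load('/tmp/%s.npz'%n)); W=world(d)
    m=(abs(W[...,0]-.687)<.03)&(abs(W[...,1]+.178)<.02)&(W[...,2]>.066)&(d['range_z']>0)
    z=np.sort(W[m][:,2]);print(n,m.sum(),z[:12].round(3)); P=W[m];P=P[np.argsort(P[:,2])][:6];print(P.round(3))
d=dict(np.load('/tmp/wrist.npz'));W=world(d)
for v in range(221,228): print(v,[tuple((W[v,u]*1000).round(0).astype(int).tolist()) for u in(246,249,257,260)])
```

```text
scene 1054 [0.105 0.106 0.106 0.107 0.108 0.108 0.109 0.111 0.113 0.113 0.114 0.115]
[[ 0.687 -0.175  0.105]
 [ 0.691 -0.181  0.106]
 [ 0.688 -0.169  0.106]
 [ 0.691 -0.179  0.107]
 [ 0.69  -0.171  0.108]
 [ 0.693 -0.175  0.108]]
top 475 [0.498 0.498 0.499 0.501 0.502 0.502 0.502 0.503 0.503 0.504 0.504 0.504]
[[ 0.716 -0.194  0.498]
 [ 0.716 -0.196  0.498]
 [ 0.716 -0.19   0.499]
 [ 0.712 -0.197  0.501]
 [ 0.714 -0.188  0.502]
 [ 0.717 -0.181  0.502]]
wrist 5581 [0.108 0.109 0.109 0.11  0.11  0.11  0.11  0.11  0.111 0.111 0.111 0.111]
[[ 0.688 -0.168  0.108]
 [ 0.683 -0.169  0.109]
 [ 0.684 -0.171  0.109]
 [ 0.688 -0.168  0.11 ]
 [ 0.681 -0.169  0.11 ]
 [ 0.682 -0.169  0.11 ]]
221 [(684, -188, 59), (682, -169, 110), (692, -186, 60), (688, -168, 108)]
222 [(680, -170, 111), (682, -169, 112), (692, -186, 60), (688, -168, 112)]
223 [(676, -144, 181), (682, -169, 112), (692, -187, 60), (688, -167, 114)]
224 [(676, -145, 181), (682, -169, 115), (687, -170, 110), (688, -168, 113)]
225 [(676, -144, 183), (682, -169, 117), (687, -169, 112), (688, -167, 117)]
226 [(676, -144, 183), (682, -169, 118), (687, -170, 114), (688, -167, 119)]
227 [(676, -145, 184), (682, -169, 120), (687, -170, 115), (688, -167, 120)]
```

Two cameras agree that the tips are at about z=0.107, while the reported TCP (0.092) plus the overhang puts them at 0.081. So the fingers closed just above the lid and nothing was disturbed. I open and measure the tips with the gripper open.

Request:
move_arm:
  increments: "0 0 0 0 0 0 0;0 0 0 0 0 0 0;0 0 0 0 0 0 0;0 0 0 0 0 0 0;0 0 0 0 0 0 0"

```text
t: 6.32
ee_pos: [0.6856, -0.1785, 0.0864]
orientation: [0.612, 0.791, -0.0, -0.0]
ft_force: [1.3, 0.1, -0.5]
grip_width: 0.0296
```

Request:
move_arm:
  increments: "0 0 0 0 0 0 0;0 0 0 0 0 0 0;0 0 0 0 0 0 0;0 0 0 0 0 0 0;0 0 0 0 0 0 0"

```text
t: 6.73
ee_pos: [0.6858, -0.1786, 0.0869]
orientation: [0.612, 0.791, 0.0, 0.0]
ft_force: [0.1, 1.0, -0.3]
grip_width: 0.0625
```

Run:
```python
from h import *
go(685.4,-177,41,14.1);o=get_obs();M=R.from_quat(o['orientation'])
for n in('scene','wrist'):
    d=shot(n);W=world(d);L=M.inv().apply((W-o['ee_pos']).reshape(-1,3)).reshape(W.shape)*1000
    m=(abs(L[...,0])<16)&(abs(L[...,1])<90)&(W[...,2]>.066)&(d['range_z']>0)
    for s in(-1,1):
        P=L[m&(s*L[...,1]>20)]
        if len(P): print(n,s,len(P),'tip z tool',np.sort(P[:,2])[-8:].round(1)); Q=P[P[:,2]>P[:,2].max()-12]; print(Q.min(0).round(1),Q.max(0).round(1))
blobs(dict(np.load('/tmp/wrist.npz')),.05,.07,(.6,.75),(-.25,-.1))
```

```text
t 6.7333 tcp [ 685.8 -178.6   86.9] yaw_y 14.5 w 0.0625 F [ 0.1  1.  -0.3]
turn [0.  0.  0.4]
delta [ 1.7 -0.  45.9]
scene -1 133 tip z tool [-70.8 -69.5 -68.9 -68.8 -68.3 -67.8 -67.1 -63.6]
[-12.  -43.8 -75.3] [ 10.1 -31.1 -63.6]
scene 1 1925 tip z tool [-23.6 -23.1 -22.8 -22.3 -22.2 -22.1 -21.9 -20.4]
[-10.5  34.5 -32.4] [ 10.5  49.5 -20.4]
wrist -1 2554 tip z tool [-19.3 -18.9 -18.9 -18.8 -18.8 -18.8 -18.4 -18.1]
[ -5.3 -48.3 -30.1] [ 12.  -33.5 -18.1]
wrist 1 4906 tip z tool [-19.3 -19.3 -19.3 -19.1 -19.1 -18.8 -18.7 -18.4]
[ -5.1  32.5 -30.4] [ 12.   47.4 -18.4]
px [255. 210.] 2938 ztop 0.0609 rect [ 685.3 -177. ] [46.8 45.7] 18.0
```

The tips really are 30 mm higher than the report says, while xy agrees. I'll use true tip z = reported z + 19 mm. The jar hasn't moved, at (685,−177). I retry with the reported z at 11.

Request:
move_arm:
  increments: "0 2 0 0 0 0 0;0 0 0 0 0 0 0;0 0 0 0 0 0 0;0 0 0 0 0 0 0;0 0 0 0 0 0 0"

```text
t: 7.25
ee_pos: [0.6853, -0.1766, 0.0868]
orientation: [0.612, 0.791, -0.0, -0.0]
ft_force: [-0.3, -0.4, 0.4]
grip_width: 0.0914
```

Request:
move_arm:
  increments: "0 0 0 20 0 0 0;0 0 0 20 0 0 0;0 0 0 18 0 0 0;0 0 0 12 0 0 0;0 0 0 6 0 0 0"

```text
t: 7.67
ee_pos: [0.6838, -0.1763, 0.0085]
orientation: [0.612, 0.791, -0.001, -0.001]
ft_force: [-0.7, 0.2, 0.1]
grip_width: 0.0921
```

Request:
move_arm:
  increments: "0 0 0 0 0 0 0;0 0 0 0 0 0 0;1 0 0 0 0 0 0;1 0 0 0 0 0 0;1 0 0 0 0 0 0"

```text
t: 8.08
ee_pos: [0.6862, -0.1769, 0.012]
orientation: [0.612, 0.791, 0.0, 0.001]
ft_force: [-0.8, -0.4, 0.2]
grip_width: 0.0767
```

Request:
move_arm:
  increments: "1 0 0 0 0 0 0;1 0 0 0 0 0 0;1 0 0 0 0 0 0;1 0 0 0 0 0 0;1 0 0 0 0 0 0"

```text
t: 8.5
ee_pos: [0.6854, -0.1766, 0.0108]
orientation: [0.612, 0.791, 0.0, 0.0]
ft_force: [0.3, -0.0, 0.1]
grip_width: 0.0454
```

Request:
move_arm:
  increments: "1 0 0 0 0 0 0;1 0 0 0 0 0 0"

```text
t: 8.67
ee_pos: [0.6853, -0.1766, 0.0108]
orientation: [0.612, 0.791, 0.0, -0.0]
ft_force: [-0.5, 0.5, 1.1]
grip_width: 0.0455
```

Request:
move_arm:
  increments: "1 0 0 -5 0 0 0;1 0 0 -15 0 0 0;1 0 0 -20 0 0 0;1 0 0 -20 0 0 0;1 0 0 -20 0 0 0"

```text
t: 9.08
ee_pos: [0.6854, -0.1768, 0.0929]
orientation: [0.612, 0.791, 0.0, 0.0]
ft_force: [-0.3, 0.3, -0.7]
grip_width: 0.0458
```

Request:
move_arm:
  increments: "1 15 -2 -5 0 0 0;1 30 -3 0 0 0 0;1 32 -3 0 0 0 0;1 32 -3 0 0 0 0;1 32 -3 0 0 0 0"

```text
t: 9.5
ee_pos: [0.6349, -0.0411, 0.096]
orientation: [0.612, 0.791, 0.0, -0.0]
ft_force: [-0.1, 0.5, -0.8]
grip_width: 0.0453
```

Request:
move_arm:
  increments: "1 32 -3 0 0 0 0;1 32 -3 0 0 0 0;1 32 -3 0 0 0 0;1 32 -3 0 0 0 0;1 32 -3 0 0 0 0"

```text
t: 9.92
ee_pos: [0.5798, 0.1098, 0.096]
orientation: [0.612, 0.791, 0.0, -0.0]
ft_force: [0.6, 0.3, -0.6]
grip_width: 0.0453
```

Request:
move_arm:
  increments: "1 32 -3 0 0 0 0;1 32 -3 0 0 0 0;1 32 -3 0 0 0 0;1 25 -2 0 0 0 0;1 15 -2 0 0 0 0"

```text
t: 10.33
ee_pos: [0.5318, 0.241, 0.096]
orientation: [0.61, 0.793, 0.001, -0.001]
ft_force: [-0.3, -0.1, -0.6]
grip_width: 0.0454
```

Request:
move_arm:
  increments: "1 0 0 0 0 0 0;1 0 0 0 0 0 0;1 0 0 0 0 0 0"

```text
t: 10.58
ee_pos: [0.5348, 0.2347, 0.0959]
orientation: [0.612, 0.791, -0.0, 0.0]
ft_force: [-0.1, -0.6, -0.6]
grip_width: 0.0453
```

Run:
```python
from h import *
go(532.2,246.5,40,14.1)
d=shot('wrist','w4.png');W=world(d)
blobs(d,.02,.033,(.38,.7),(.08,.35)); blobs(d,.1,.16,(.45,.6),(.2,.32))
```

```text
t 10.5833 tcp [534.8 234.7  95.9] yaw_y 14.5 w 0.0453 F [-0.1 -0.6 -0.6]
turn [-0.   0.   0.4]
delta [12.2  0.4 55.9]
px [257. 173.] 1150 ztop 0.029 rect [533.1 242.8] [70.2 80.1] 14.2
px [140. 192.] 1060 ztop 0.0288 rect [439.3 205.7] [70.8 50.6] 13.8
px [363. 215.] 120 ztop 0.0328 rect [633.6 243.2] [14.7  7.3] 44.3
px [254. 231.] 4757 ztop 0.1464 rect [530.9 248.3] [77.2 17.3] 13.3
px [254. 287.] 2040 ztop 0.1541 rect [537.  225.1] [46.6 23. ] 14.2
```

View pics/w4.png

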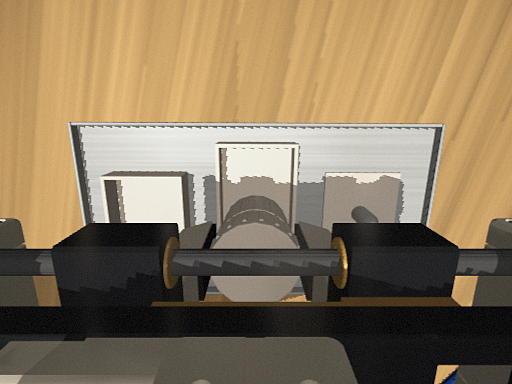

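The jar is held upright between the fingers at (254,260), above the far part of the long bin at (257,180). I move 12 mm along x and lower it.

Request:
move_arm:
  increments: "1 6 0 0 0 0 -0.4;1 6 0 0 0 0 0;1 0 0 15 0 0 0;1 0 0 20 0 0 0;1 0 0 20 0 0 0"

```text
t: 11.05
ee_pos: [0.5326, 0.2481, 0.0409]
orientation: [0.609, 0.793, 0.001, 0.0]
ft_force: [0.2, -1.1, -0.3]
grip_width: 0.0453
```

Request:
move_arm:
  increments: "1 0 0 12 0 0 0;1 0 0 6 0 0 0;1 0 0 3 0 0 0;1 0 0 0 0 0 0;1 0 0 0 0 0 0"

```text
t: 11.47
ee_pos: [0.5325, 0.2477, 0.0205]
orientation: [0.609, 0.793, 0.001, 0.0]
ft_force: [0.0, 0.7, 0.1]
grip_width: 0.0455
```

Run:
```python
from h import *
go(532.2,246.5,17,14.1)
```

```text
t 11.4667 tcp [532.5 247.7  20.5] yaw_y 14.9 w 0.0455 F [0.  0.7 0.1]
turn [ 0.1 -0.   0.8]
delta [-1.1 -0.6  3.5]
```

Request:
move_arm:
  increments: "1 -1 0 2 0 0 0.8;1 0 0 1 0 0 0;1 0 0 0 0 0 0;1 0 0 0 0 0 0"

```text
t: 11.8
ee_pos: [0.5323, 0.2466, 0.0172]
orientation: [0.615, 0.789, 0.0, 0.0]
ft_force: [0.4, -0.3, -1.4]
grip_width: 0.0453
```

Request:
move_arm:
  increments: "1 0 0 1 0 0 0;1 0 0 0 0 0 0;1 0 0 0 0 0 0"

```text
t: 12.05
ee_pos: [0.5325, 0.2467, 0.0167]
orientation: [0.615, 0.789, 0.0, 0.0]
ft_force: [-1.2, -0.5, 5.7]
grip_width: 0.0456
```

Contact at 5.7 N, so the jar is seated. I release it, rise and go to jar_b.

Request:
move_arm:
  increments: "0 0 0 0 0 0 0;0 0 0 0 0 0 0;0 0 0 0 0 0 0;0 0 0 0 0 0 0;0 0 0 0 0 0 0"

```text
t: 12.47
ee_pos: [0.532, 0.2464, 0.0156]
orientation: [0.615, 0.789, -0.0, -0.0]
ft_force: [0.2, 0.6, -0.5]
grip_width: 0.074
```

Request:
move_arm:
  increments: "0 0 0 0 0 0 0;0 0 0 -10 0 0 0;0 0 0 -25 0 0 0;0 0 0 -30 0 0 0;0 0 0 -30 0 0 0"

```text
t: 12.88
ee_pos: [0.5315, 0.2461, 0.1119]
orientation: [0.615, 0.789, -0.001, -0.0]
ft_force: [1.2, 0.0, -0.6]
grip_width: 0.0917
```

Request:
move_arm:
  increments: "0 -20 -10 -10 0 0 0;0 -32 -15 -10 0 0 0;0 -32 -15 0 0 0 0;0 -32 -15 0 0 0 0;0 -32 -15 0 0 0 0"

```text
t: 13.3
ee_pos: [0.5003, 0.0845, 0.132]
orientation: [0.614, 0.789, 0.001, 0.0]
ft_force: [0.7, -0.8, 0.7]
grip_width: 0.0916
```

Request:
move_arm:
  increments: "0 -32 -15 0 0 0 0;0 -32 -15 0 0 0 0;0 -32 -15 0 0 0 0;0 -32 -15 0 0 0 0;0 -32 -15 0 0 0 0"

```text
t: 13.72
ee_pos: [0.4664, -0.0892, 0.1317]
orientation: [0.615, 0.789, 0.0, 0.0]
ft_force: [1.3, -0.6, 0.2]
grip_width: 0.0918
```

Request:
move_arm:
  increments: "0 -32 -15 0 0 0 0;0 -32 -16 0 0 0 0;0 -32 -17 0 0 0 0;0 -4 -2 0 0 0 0;0 0 0 0 0 0 0"

```text
t: 14.13
ee_pos: [0.4419, -0.2, 0.1316]
orientation: [0.617, 0.787, -0.0, 0.001]
ft_force: [0.3, 0.3, -0.2]
grip_width: 0.0917
```

Run:
```python
from h import *
d=shot('top');blobs(d,.035,.1,(.4,.7),(.1,.3))
d=shot('wrist');blobs(d,.025,.1,(.3,.65),(-.36,-.1))
go(439.7,-197.2,11,14.1)
```

```text
px [139. 214.] 288 ztop 0.0694 rect [533.  246.4] [45.9 44. ] 85.0
px [385. 139.] 2871 ztop 0.0644 rect [ 545.1 -118.6] [39.5 47.2] 14.8
px [251. 194.] 2141 ztop 0.061 rect [ 439.  -197.2] [46.2 46.4] 79.8
px [202. 290.] 1233 ztop 0.0842 rect [ 413.5 -289.2] [13.3 22.3] 6.4
px [345. 284.] 142 ztop 0.051 rect [ 553.4 -267.2] [ 7.6 27.3] 44.5
t 14.2333 tcp [ 443.  -196.2  131.2] yaw_y 14.1 w 0.092 F [ 0.7  1.7 -0.6]
turn [ 0. -0.  0.]
delta [ -0.3  -3.5 120.2]
```

Jar A stands in the bin at (533,246), top about 0.067. Now I grasp jar B.

Request:
move_arm:
  increments: "0 0 -4 15 0 0 0;0 0 0 30 0 0 0;0 0 0 30 0 0 0;0 0 0 25 0 0 0;0 0 0 14 0 0 0"

```text
t: 14.65
ee_pos: [0.4381, -0.1945, 0.0144]
orientation: [0.613, 0.79, 0.0, -0.002]
ft_force: [-1.0, -0.2, 0.4]
grip_width: 0.0918
```

Request:
move_arm:
  increments: "0 0 0 6 0 0 0;0 0 0 0 0 0 0;0 0 0 0 0 0 0;1 0 0 0 0 0 0;1 0 0 0 0 0 0"

```text
t: 15.07
ee_pos: [0.4401, -0.1978, 0.012]
orientation: [0.614, 0.789, 0.001, 0.001]
ft_force: [-0.1, -0.8, 0.2]
grip_width: 0.0829
```

Request:
move_arm:
  increments: "1 0 0 0 0 0 0;1 0 0 0 0 0 0;1 0 0 0 0 0 0;1 0 0 0 0 0 0;1 0 0 0 0 0 0"

```text
t: 15.48
ee_pos: [0.4389, -0.1978, 0.0109]
orientation: [0.615, 0.789, 0.0, 0.0]
ft_force: [0.3, 0.9, -0.6]
grip_width: 0.0496
```

Request:
move_arm:
  increments: "1 0 0 0 0 0 0;1 0 0 0 0 0 0;1 0 0 0 0 0 0"

```text
t: 15.73
ee_pos: [0.439, -0.1979, 0.0109]
orientation: [0.615, 0.789, 0.0, 0.0]
ft_force: [1.0, -0.5, 1.4]
grip_width: 0.0453
```

Run:
```python
from h import *
go(547.8,184.4,100,14.1)
```

```text
t 15.7333 tcp [ 439.  -197.9   10.9] yaw_y 14.1 w 0.0453 F [ 1.  -0.5  1.4]
turn [0. 0. 0.]
delta [344.1 199.  -89.1]
```

Request:
move_arm:
  increments: "1 0 0 -5 0 0 0;1 0 0 -15 0 0 0;1 0 0 -20 0 0 0;1 0 0 -25 0 0 0;1 0 0 -25 0 0 0"

```text
t: 16.15
ee_pos: [0.4378, -0.1976, 0.1015]
orientation: [0.615, 0.789, -0.0, -0.001]
ft_force: [0.4, -0.6, -0.8]
grip_width: 0.0456
```

Request:
move_arm:
  increments: "1 14 8 0 0 0 0;1 30 17 0 0 0 0;1 32 19 0 0 0 0;1 32 19 0 0 0 0;1 32 19 0 0 0 0"

```text
t: 16.57
ee_pos: [0.4841, -0.0407, 0.1012]
orientation: [0.615, 0.788, 0.0, 0.0]
ft_force: [0.3, -0.8, -2.0]
grip_width: 0.0455
```

Request:
move_arm:
  increments: "1 32 19 0 0 0 0;1 32 19 0 0 0 0;1 32 19 0 0 0 0;1 32 18 0 0 0 0;1 32 18 0 0 0 0"

```text
t: 16.98
ee_pos: [0.5351, 0.1375, 0.101]
orientation: [0.615, 0.789, -0.0, -0.0]
ft_force: [0.7, -1.0, 0.6]
grip_width: 0.0455
```

Request:
move_arm:
  increments: "1 28 15 0 0 0 0;1 16 9 0 0 0 0;1 0 0 0 0 0 0;1 0 0 0 0 0 0;1 0 0 0 0 0 0"

```text
t: 17.4
ee_pos: [0.5472, 0.1829, 0.1005]
orientation: [0.615, 0.789, -0.001, 0.0]
ft_force: [0.2, -1.1, -0.3]
grip_width: 0.0461
```

Run:
```python
from h import *
go(547.8,184.4,17,14.1)
```

```text
t 17.4 tcp [547.2 182.9 100.5] yaw_y 14.1 w 0.0461 F [ 0.2 -1.1 -0.3]
turn [-0.1  0.1 -0. ]
delta [ 1.4  1.  83.5]
```

Request:
move_arm:
  increments: "1 1 1 15 0 0 0;1 0 0 20 0 0 0;1 0 0 20 0 0 0;1 0 0 14 0 0 0;1 0 0 7 0 0 0"

```text
t: 17.82
ee_pos: [0.5469, 0.1826, 0.023]
orientation: [0.616, 0.788, -0.002, -0.001]
ft_force: [-0.0, -0.8, -0.7]
grip_width: 0.0457
```

Request:
move_arm:
  increments: "1 0 0 3 0 0 0;1 0 0 0 0 0 0;1 0 0 2 0 0 0;1 0 0 0 0 0 0;1 0 0 0 0 0 0"

```text
t: 18.23
ee_pos: [0.5491, 0.1858, 0.0206]
orientation: [0.615, 0.789, 0.001, 0.0]
ft_force: [-0.5, -0.1, -0.3]
grip_width: 0.0455
```

Request:
move_arm:
  increments: "1 0 0 2 0 0 0;1 0 0 0 0 0 0;1 0 0 0 0 0 0"

```text
t: 18.48
ee_pos: [0.5485, 0.1857, 0.0179]
orientation: [0.615, 0.789, 0.0, -0.0]
ft_force: [0.6, -0.2, -0.5]
grip_width: 0.0453
```

Request:
move_arm:
  increments: "1 -1 -1 1 0 0 0;1 0 0 0.5 0 0 0;1 0 0 0 0 0 0;1 0 0 0 0 0 0"

```text
t: 18.82
ee_pos: [0.5481, 0.1846, 0.0168]
orientation: [0.615, 0.789, 0.0, 0.0]
ft_force: [-1.1, -0.7, 5.3]
grip_width: 0.0455
```

Seated at 5.3 N. I release it and go to view the pump bottle.

Request:
move_arm:
  increments: "0 0 0 0 0 0 0;0 0 0 0 0 0 0;0 0 0 0 0 0 0;0 0 0 0 0 0 0;0 0 0 0 0 0 0"

```text
t: 19.23
ee_pos: [0.5475, 0.1843, 0.016]
orientation: [0.615, 0.789, -0.0, -0.0]
ft_force: [-0.7, -0.3, 0.1]
grip_width: 0.0744
```

Request:
move_arm:
  increments: "0 0 0 0 0 0 0;0 0 0 -10 0 0 0;0 0 0 -25 0 0 0;0 0 0 -35 0 0 0;0 0 0 -35 0 0 0"

```text
t: 19.65
ee_pos: [0.5468, 0.1839, 0.1223]
orientation: [0.615, 0.789, -0.001, -0.0]
ft_force: [-0.0, 0.5, -0.2]
grip_width: 0.0918
```

Request:
move_arm:
  increments: "0 -20 -10 -30 0 0 0;0 -32 -18 -20 0 0 0;0 -32 -18 -15 0 0 0;0 -32 -18 -10 0 0 0;0 -32 -18 0 0 0 0"

```text
t: 20.07
ee_pos: [0.5056, 0.0196, 0.1997]
orientation: [0.615, 0.789, 0.002, 0.002]
ft_force: [0.9, 0.1, 0.6]
grip_width: 0.0917
```

Request:
move_arm:
  increments: "0 -32 -18 0 0 0 0;0 -32 -18 0 0 0 0;0 -32 -18 0 0 0 0;0 -32 -18 0 0 0 0;0 -32 -18 0 0 0 0"

```text
t: 20.48
ee_pos: [0.4555, -0.1578, 0.1972]
orientation: [0.615, 0.789, 0.001, 0.0]
ft_force: [0.3, -0.2, 0.1]
grip_width: 0.0918
```

Request:
move_arm:
  increments: "0 -32 -18 0 0 0 0;0 -32 -18 0 0 0 0;0 -30 -18 0 0 0 0;0 -10 -10 0 0 0 0;0 0 0 0 0 0 0"

```text
t: 20.9
ee_pos: [0.4171, -0.2772, 0.1972]
orientation: [0.618, 0.786, -0.001, 0.001]
ft_force: [0.1, 0.1, 0.0]
grip_width: 0.0921
```

Run:
```python
from h import *
d=shot('top');blobs(d,.035,.1,(.4,.7),(.1,.3))
d=shot('wrist','w5.png');print('pump');blobs(d,.07,.1,(.3,.65),(-.45,-.2));print('body')
blobs(d,.045,.058,(.35,.48),(-.345,-.24))
go(417,-295,16,14.1)
```

```text
px [162. 206.] 274 ztop 0.0694 rect [549.3 185.4] [44.6 44.9] 55.5
px [139. 214.] 289 ztop 0.0693 rect [533.9 246.3] [46.5 44.3] 67.3
pump
px [246. 207.] 342 ztop 0.0858 rect [ 415.  -296.2] [35.7 14. ] 88.2
px [215. 282.] 204 ztop 0.0857 rect [ 398.5 -391.8] [13.6 23.3] 56.8
body
px [245. 203.] 946 ztop 0.0559 rect [ 414.6 -306. ] [50.2 39.9] 88.6
t 21.0 tcp [ 419.4 -272.7  196.7] yaw_y 14.0 w 0.0919 F [0.  0.6 0.1]
turn [ 0.  -0.  -0.1]
delta [-21.1  -7.9 180.7]
```

View pics/w5.png

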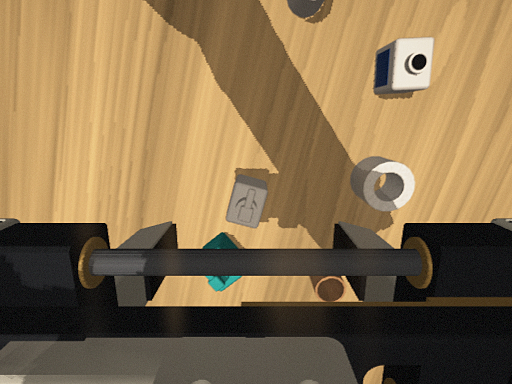

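Both jars stand in the bin. In the wrist view the white pump bottle is at (247,200) with its spout toward +x of the tool. Body centre is (414.6,−306), long axis at 88.6°, top 0.056 and pump 0.086, as they should be; turquoise is at (222,262) and left alone. I turn to yaw −1.4° and align.

Request:
move_arm:
  increments: "0 -10 0 0 0 0 5;0 -10 0 0 0 0 5;0 -10 0 0 0 0 5.4;0 0 0 0 0 0 0;0 0 0 0 0 0 0"

```text
t: 21.42
ee_pos: [0.4251, -0.3007, 0.1962]
orientation: [0.713, 0.701, 0.0, -0.0]
ft_force: [1.0, 0.4, -0.4]
grip_width: 0.0917
```

Run:
```python
from h import *
d=shot('wrist');blobs(d,.045,.058,(.35,.48),(-.345,-.24))
go(414.6,-306,14,-1.4)
```

```text
px [246. 184.] 1011 ztop 0.056 rect [ 414.5 -305.7] [49.3 39.5] 88.4
t 21.4667 tcp [ 425.  -300.4  196.1] yaw_y -1.0 w 0.0917 F [ 0.8  0.8 -0. ]
turn [-0.  -0.1  0.4]
delta [ -5.9 -10.2 182.1]
```

Request:
move_arm:
  increments: "0 -6 -10 15 0 0 0.5;0 0 0 35 0 0 0;0 0 0 35 0 0 0;0 0 0 30 0 0 0;0 0 0 25 0 0 0"

```text
t: 21.88
ee_pos: [0.414, -0.3056, 0.0543]
orientation: [0.716, 0.698, 0.0, -0.001]
ft_force: [-0.2, 0.2, -0.7]
grip_width: 0.0915
```

Request:
move_arm:
  increments: "0 0 0 10 0 0 0;0 0 0 0 0 0 0;0 0 0 0 0 0 0"

```text
t: 22.13
ee_pos: [0.4146, -0.3075, 0.0466]
orientation: [0.717, 0.697, 0.0, -0.0]
ft_force: [0.1, 0.9, 0.5]
grip_width: 0.0918
```

Run:
```python
from h import *
go(414.5,-306,14,-1.5)
```

```text
t 22.1333 tcp [ 414.6 -307.5   46.6] yaw_y -1.7 w 0.0918 F [0.1 0.9 0.5]
turn [-0.  -0.  -0.2]
delta [ 1.5 -0.1 32.6]
```

Request:
move_arm:
  increments: "0 1 0 15 0 0 0;0 0 0 12 0 0 0;0 0 0 5 0 0 0;0 0 0 0 0 0 0;0 0 0 0 0 0 0"
  force: 25

```text
t: 22.55
ee_pos: [0.4144, -0.3071, 0.0147]
orientation: [0.718, 0.696, 0.0, 0.0]
ft_force: [-0.2, -0.8, -1.5]
grip_width: 0.0915
```

Request:
move_arm:
  increments: "1 0 0 0 0 0 0;1 0 0 0 0 0 0;1 0 0 0 0 0 0;1 0 0 0 0 0 0;1 0 0 0 0 0 0"

```text
t: 22.97
ee_pos: [0.4144, -0.307, 0.0144]
orientation: [0.718, 0.696, 0.0, 0.0]
ft_force: [-0.1, 0.1, -0.3]
grip_width: 0.0628
```

Request:
move_arm:
  increments: "1 0 0 0 0 0 0;1 0 0 0 0 0 0;1 0 0 0 0 0 0;1 0 0 0 0 0 0;1 0 0 0 0 0 0"

```text
t: 23.38
ee_pos: [0.4144, -0.3071, 0.0143]
orientation: [0.718, 0.696, 0.0, 0.0]
ft_force: [0.1, -0.0, 0.8]
grip_width: 0.0397
```

Run:
```python
from h import *
go(414.5,-306,14,-1.5)
```

```text
t 23.3833 tcp [ 414.4 -307.1   14.3] yaw_y -1.8 w 0.0397 F [ 0.1 -0.   0.8]
turn [ 0.   0.  -0.3]
delta [1.1 0.  0.3]
```

Request:
move_arm:
  increments: "1 0 0 -5 0 0 0;1 0 0 -15 0 0 0;1 0 0 -25 0 0 0;1 0 0 -25 0 0 0;1 0 0 -25 0 0 0"

```text
t: 23.8
ee_pos: [0.4134, -0.3067, 0.1101]
orientation: [0.718, 0.696, -0.0, -0.001]
ft_force: [0.1, 0.2, -0.5]
grip_width: 0.0398
```

Request:
move_arm:
  increments: "1 0 0 0 0 0 -4;1 0 0 0 0 0 -4;1 0 0 0 0 0 -4;1 0 0 0 0 0 -4;1 0 0 0 0 0 0"

```text
t: 24.22
ee_pos: [0.4139, -0.3069, 0.1095]
orientation: [0.613, 0.79, 0.0, -0.0]
ft_force: [-0.9, -0.1, -1.1]
grip_width: 0.0398
```

Request:
move_arm:
  increments: "1 16 5 0 0 0 0;1 30 10 0 0 0 0;1 32 10 0 0 0 0;1 32 10 0 0 0 0;1 32 10 0 0 0 0"

```text
t: 24.63
ee_pos: [0.4224, -0.157, 0.1092]
orientation: [0.615, 0.788, -0.0, -0.0]
ft_force: [1.3, -0.2, -2.4]
grip_width: 0.04
```

Request:
move_arm:
  increments: "1 32 10 0 0 0 0;1 32 10 0 0 0 0;1 32 10 0 0 0 0;1 32 10 0 0 0 0;1 32 10 0 0 0 0"

```text
t: 25.05
ee_pos: [0.4317, 0.0106, 0.1095]
orientation: [0.615, 0.788, 0.0, -0.0]
ft_force: [1.3, -1.0, -0.9]
grip_width: 0.0399
```

Request:
move_arm:
  increments: "1 32 10 0 0 0 0;1 32 10 0 0 0 0;1 30 10 0 0 0 0;1 18 6 0 0 0 0;1 0 0 0 0 0 0"

```text
t: 25.47
ee_pos: [0.4395, 0.1317, 0.1095]
orientation: [0.612, 0.791, 0.001, -0.0]
ft_force: [-0.1, 0.1, -1.2]
grip_width: 0.0401
```

Run:
```python
from h import *
go(443,190,20.5,14.1)
d=shot('wrist')
blobs(d,.02,.033,(.38,.5),(.12,.26))
```

```text
t 25.4667 tcp [439.5 131.7 109.5] yaw_y 14.5 w 0.0401 F [-0.1  0.1 -1.2]
turn [ 0.1 -0.1  0.4]
delta [55.4 17.9 89.1]
px [355.  83.] 216 ztop 0.029 rect [497.8 245.7] [ 3.7 30.2] 13.5
px [279. 130.] 1465 ztop 0.029 rect [443.3 191. ] [70.2 79. ] 14.4
```

Request:
move_arm:
  increments: "1 20 6 0 0 0 0.4;1 20 7 0 0 0 0;1 15 5 0 0 0 0;1 0 0 10 0 0 0;1 0 0 20 0 0 0"

```text
t: 25.93
ee_pos: [0.4456, 0.1846, 0.0805]
orientation: [0.617, 0.787, 0.002, 0.001]
ft_force: [0.7, -0.5, -1.9]
grip_width: 0.0398
```

Request:
move_arm:
  increments: "1 0 0 20 0 0 0;1 0 0 15 0 0 0;1 0 0 8 0 0 0;1 0 0 0 0 0 0;1 0 0 0 0 0 0"

```text
t: 26.35
ee_pos: [0.4434, 0.1829, 0.036]
orientation: [0.618, 0.787, -0.001, -0.0]
ft_force: [0.5, -0.3, -0.9]
grip_width: 0.0395
```

Run:
```python
from h import *
go(443.2,190,20.5,14.1)
```

```text
t 26.35 tcp [443.4 182.9  36. ] yaw_y 13.7 w 0.0395 F [ 0.5 -0.3 -0.9]
turn [-0.1  0.  -0.4]
delta [ 7.   1.5 15.5]
```

Request:
move_arm:
  increments: "1 4 1 0 0 0 -0.4;1 3 1 0 0 0 0;1 0 0 7 0 0 0;1 0 0 4 0 0 0;1 0 0 0 0 0 0"

```text
t: 26.77
ee_pos: [0.4432, 0.1914, 0.0246]
orientation: [0.614, 0.789, -0.0, -0.0]
ft_force: [-0.4, -0.3, -2.2]
grip_width: 0.0402
```

Request:
move_arm:
  increments: "1 0 0 2 0 0 0;1 0 0 0 0 0 0;1 0 0 1 0 0 0;1 0 0 0 0 0 0;1 0 0 0 0 0 0"

```text
t: 27.18
ee_pos: [0.4438, 0.1915, 0.0223]
orientation: [0.614, 0.789, -0.0, -0.0]
ft_force: [0.2, 1.1, -0.5]
grip_width: 0.0396
```

Request:
move_arm:
  increments: "1 0 0 1 0 0 0;1 0 0 0 0 0 0;1 0 0 0.5 0 0 0;1 0 0 0 0 0 0;1 0 0 0 0 0 0"

```text
t: 27.6
ee_pos: [0.4438, 0.1915, 0.0207]
orientation: [0.614, 0.789, 0.0, -0.0]
ft_force: [-0.2, -0.3, -1.6]
grip_width: 0.0395
```

Request:
move_arm:
  increments: "1 0 0 0.5 0 0 0;1 0 0 0 0 0 0;1 0 0 0 0 0 0"

```text
t: 27.85
ee_pos: [0.4438, 0.1915, 0.0203]
orientation: [0.614, 0.789, 0.0, 0.0]
ft_force: [0.6, 0.6, -1.6]
grip_width: 0.04
```

Request:
move_arm:
  increments: "1 0 0 0.5 0 0 0;1 0 0 0.5 0 0 0;1 0 0 0 0 0 0;1 0 0 0 0 0 0"

```text
t: 28.18
ee_pos: [0.4439, 0.1916, 0.0202]
orientation: [0.614, 0.789, 0.0, -0.0]
ft_force: [-1.8, -0.6, 10.5]
grip_width: 0.0395
```

Seated. I release it and go to the tape roll.

Request:
move_arm:
  increments: "0 0 0 0 0 0 0;0 0 0 0 0 0 0;0 0 0 0 0 0 0;0 0 0 0 0 0 0;0 0 0 0 0 0 0"

```text
t: 28.6
ee_pos: [0.4437, 0.1915, 0.0191]
orientation: [0.614, 0.789, -0.0, -0.0]
ft_force: [0.9, 0.3, -0.3]
grip_width: 0.0688
```

Request:
move_arm:
  increments: "0 0 0 0 0 0 0;0 0 0 -8 0 0 0;0 0 0 -25 0 0 0;0 0 0 -35 0 0 0;0 0 0 -38 0 0 0"

```text
t: 29.02
ee_pos: [0.4424, 0.1906, 0.1257]
orientation: [0.614, 0.789, -0.002, -0.001]
ft_force: [0.3, 1.0, 0.2]
grip_width: 0.0919
```

Request:
move_arm:
  increments: "0 -15 0 -30 0 0 0;0 -30 1 -20 0 0 0;0 -34 1 -15 0 0 0;0 -34 1 -10 0 0 0;0 -34 1 0 0 0 0"

```text
t: 29.43
ee_pos: [0.4857, 0.049, 0.2036]
orientation: [0.614, 0.79, 0.002, 0.002]
ft_force: [0.2, 0.5, 0.1]
grip_width: 0.0915
```

Request:
move_arm:
  increments: "0 -34 1 0 0 0 0;0 -34 1 0 0 0 0;0 -34 1 0 0 0 0;0 -34 1 0 0 0 0;0 -34 1 0 0 0 0"

```text
t: 29.85
ee_pos: [0.5306, -0.1151, 0.2009]
orientation: [0.614, 0.789, 0.0, 0.0]
ft_force: [0.5, 0.5, -0.2]
grip_width: 0.0919
```

Request:
move_arm:
  increments: "0 -34 1 0 0 0 0;0 -34 1 0 0 0 0;0 -34 1 0 0 0 0;0 -20 1 0 0 0 0;0 0 0 0 0 0 0"

```text
t: 30.27
ee_pos: [0.564, -0.2373, 0.2009]
orientation: [0.617, 0.787, -0.001, 0.002]
ft_force: [-0.2, -0.4, -0.3]
grip_width: 0.0917
```

Run:
```python
from h import *
d=shot('top');blobs(d,.035,.1,(.4,.7),(.1,.3));blobs(d,.05,.065,(.4,.5),(.1,.3))
d=shot('wrist');blobs(d,.025,.058,(.5,.65),(-.32,-.15))
W=world(d);o=get_obs();print(W[...,2][(W[...,2]>.1)].size)
go(569,-243.5,9,14.1)
```

```text
px [162. 206.] 278 ztop 0.0691 rect [549.4 185. ] [45.4 43.5] 40.5
px [139. 214.] 288 ztop 0.0693 rect [533.4 246.1] [45.  43.9] 78.2
px [161. 246.] 358 ztop 0.0911 rect [439.8 201.7] [16.5 36.6] 22.1
px [161. 246.] 224 ztop 0.0638 rect [444.9 192.7] [40.4 49.7] 14.1
px [257. 188.] 1601 ztop 0.051 rect [ 568.7 -245.4] [58.7 58. ] 15.2
72017
t 30.3667 tcp [ 563.9 -231.5  200.3] yaw_y 14.1 w 0.092 F [-0.2  1.2  0.3]
turn [-0. -0.  0.]
delta [-12.9   2.1 191.3]
```

The bottle stands aligned in its bin at (445,193), yaw 14.1°. The roll is at (568.7,−245.4), outside 59 mm, top 0.051. I grasp it.

Request:
move_arm:
  increments: "0 -14 1 20 0 0 0;0 0 0 35 0 0 0;0 0 0 38 0 0 0;0 0 0 32 0 0 0;0 0 0 20 0 0 0"

```text
t: 30.78
ee_pos: [0.5669, -0.2403, 0.0519]
orientation: [0.613, 0.79, 0.0, -0.003]
ft_force: [-0.1, -0.2, -0.5]
grip_width: 0.0919
```

Request:
move_arm:
  increments: "0 0 0 0 0 0 0;0 0 0 0 0 0 0"

```text
t: 30.95
ee_pos: [0.5681, -0.2419, 0.0546]
orientation: [0.613, 0.79, -0.0, -0.002]
ft_force: [-0.5, 0.6, 0.8]
grip_width: 0.0922
```

Run:
```python
from h import *
go(568.7,-245.4,6,14.1)
```

```text
t 30.95 tcp [ 568.1 -241.9   54.6] yaw_y 14.3 w 0.0922 F [-0.5  0.6  0.8]
turn [-0.1 -0.1  0.2]
delta [-3.6 -0.2 48.6]
```

Request:
move_arm:
  increments: "0 -3 0 18 0 0 0;0 0 0 16 0 0 0;0 0 0 10 0 0 0;0 0 0 4 0 0 0;0 0 0 0 0 0 0"
  force: 25

```text
t: 31.37
ee_pos: [0.5699, -0.2465, 0.0077]
orientation: [0.614, 0.79, 0.0, 0.0]
ft_force: [-0.3, -0.3, 0.6]
grip_width: 0.0922
```

Request:
move_arm:
  increments: "0 0 0 0 0 0 0;1 0 0 0 0 0 0;1 0 0 0 0 0 0;1 0 0 0 0 0 0;1 0 0 0 0 0 0"

```text
t: 31.78
ee_pos: [0.5699, -0.2471, 0.0077]
orientation: [0.614, 0.789, 0.0, 0.0]
ft_force: [-0.3, -0.2, -0.2]
grip_width: 0.0696
```

Request:
move_arm:
  increments: "1 0 0 0 0 0 0;1 0 0 0 0 0 0;1 0 0 0 0 0 0;1 0 0 0 0 0 0"

```text
t: 32.12
ee_pos: [0.5697, -0.2471, 0.0074]
orientation: [0.614, 0.789, 0.0, 0.0]
ft_force: [0.3, 1.3, 2.3]
grip_width: 0.0595
```

Run:
```python
from h import *
go(568.7,-245.4,6,14.1); go(636,240,110,14.1)
```

```text
t 32.1167 tcp [ 569.7 -247.1    7.4] yaw_y 14.2 w 0.0595 F [0.3 1.3 2.3]
turn [0.  0.  0.1]
delta [ 1.8 -0.6  1.4]
t 32.1167 tcp [ 569.7 -247.1    7.4] yaw_y 14.2 w 0.0595 F [0.3 1.3 2.3]
turn [0.  0.  0.1]
delta [ 455.8  184.1 -102.6]
```

Request:
move_arm:
  increments: "1 0 0 -5 0 0 0;1 0 0 -15 0 0 0;1 0 0 -25 0 0 0;1 0 0 -30 0 0 0;1 0 0 -30 0 0 0"

```text
t: 32.53
ee_pos: [0.5685, -0.2468, 0.1127]
orientation: [0.614, 0.789, -0.001, -0.001]
ft_force: [0.2, -0.4, 0.4]
grip_width: 0.0599
```

Request:
move_arm:
  increments: "1 14 6 0 0 0 0;1 30 12 0 0 0 0;1 32 13 0 0 0 0;1 32 13 0 0 0 0;1 32 13 0 0 0 0"

```text
t: 32.95
ee_pos: [0.5901, -0.096, 0.1124]
orientation: [0.614, 0.789, 0.0, -0.0]
ft_force: [0.6, 0.1, -1.6]
grip_width: 0.0595
```

Request:
move_arm:
  increments: "1 32 13 0 0 0 0;1 32 13 0 0 0 0;1 32 13 0 0 0 0;1 32 13 0 0 0 0;1 32 13 0 0 0 0"

```text
t: 33.37
ee_pos: [0.6137, 0.0753, 0.1123]
orientation: [0.614, 0.789, -0.0, -0.0]
ft_force: [0.2, 0.2, -1.2]
grip_width: 0.0598
```

Request:
move_arm:
  increments: "1 32 13 0 0 0 0;1 32 13 0 0 0 0;1 32 13 0 0 0 0;1 20 8 0 0 0 0;1 0 0 0 0 0 0"

```text
t: 33.78
ee_pos: [0.63, 0.2068, 0.1118]
orientation: [0.61, 0.792, 0.002, -0.002]
ft_force: [0.5, 1.7, -1.3]
grip_width: 0.0596
```

Run:
```python
from h import *
go(636.4,238.3,50,14.1)
d=shot('wrist','w6.png');print('post');blobs(d,.022,.045,(.6,.67),(.2,.28));print('roll');blobs(d,.1,.2,(.55,.7),(.12,.3),.004)
```

```text
t 33.7833 tcp [630.  206.8 111.8] yaw_y 14.8 w 0.0596 F [ 0.5  1.7 -1.3]
turn [ 0.  -0.2  0.7]
delta [28.6 14.2 62. ]
post
px [272. 162.] 259 ztop 0.0395 rect [637.  240.3] [14.4 15.5] 60.1
roll
px [254. 222.] 7000 ztop 0.1612 rect [625.1 223.7] [93.5 21.8] 15.1
px [492. 231.] 201 ztop 0.1999 rect [697.9 257.8] [2.7 9.5] 9.4
px [176. 289.] 827 ztop 0.1983 rect [596.2 206.7] [ 1.6 15.4] 19.8
px [254. 287.] 2098 ztop 0.155 rect [633.9 189.1] [53.1 16.4] 14.3
px [332. 288.] 771 ztop 0.1984 rect [658.5 223.4] [ 1.3 11.6] 8.8
px [ 30. 295.] 78 ztop 0.1999 rect [551.1 194.9] [1.9 9.3] 11.6
```

View pics/w6.png

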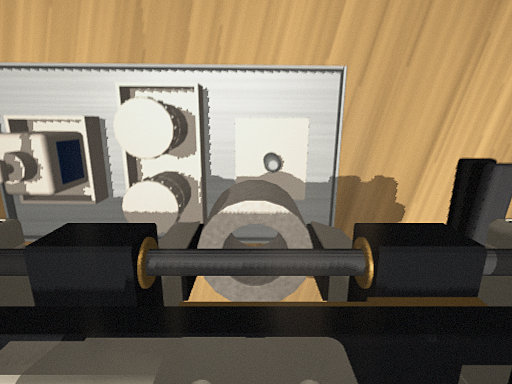

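The roll is held flat at (255,245), the post at (272,162), both jars at (150,128) and (160,205), and the bottle at (55,160) in its bin. The post measures (637,240). I close the gap while keeping the roll's base (about 104 mm) above the post, then check.

Request:
move_arm:
  increments: "1 14 7 0 0 0 0.7;1 14 7 0 0 0 0;1 0 0 0 0 0 0;1 0 0 0 0 0 0;1 0 0 0 0 0 0"

```text
t: 34.25
ee_pos: [0.6378, 0.227, 0.1121]
orientation: [0.619, 0.785, -0.001, 0.0]
ft_force: [-0.1, -0.5, 0.0]
grip_width: 0.0598
```

Run:
```python
from h import *
go(636.8,238.4,50,14.1)
```

```text
t 34.25 tcp [637.8 227.  112.1] yaw_y 13.5 w 0.0598 F [-0.1 -0.5  0. ]
turn [-0.   0.1 -0.6]
delta [11.4  1.8 62.1]
```

Request:
move_arm:
  increments: "1 6 1 0 0 0 -0.6;1 5 1 0 0 0 0;1 0 0 20 0 0 0;1 0 0 20 0 0 0;1 0 0 8 0 0 0"

```text
t: 34.67
ee_pos: [0.6354, 0.2394, 0.0618]
orientation: [0.615, 0.789, -0.001, -0.001]
ft_force: [-2.3, 0.2, -1.6]
grip_width: 0.0598
```

Request:
move_arm:
  increments: "1 0 0 0 0 0 0;1 0 0 0 0 0 0;1 0 0 0 0 0 0"

```text
t: 34.92
ee_pos: [0.6381, 0.2396, 0.0653]
orientation: [0.615, 0.789, 0.001, 0.0]
ft_force: [0.3, -0.5, -1.8]
grip_width: 0.0596
```

Run:
```python
from h import *
go(636.8,238.4,13.4,14.1)
```

```text
t 34.9167 tcp [638.1 239.6  65.3] yaw_y 14.1 w 0.0596 F [ 0.3 -0.5 -1.8]
turn [ 0.1 -0.   0. ]
delta [-0.8 -1.6 51.9]
```

Roll base is at about 58 mm, aligned to 2 mm (±9 allowed). I lower it gently over the post.

Request:
move_arm:
  increments: "1 -1 -1.5 8 0 0 0;1 0 0 10 0 0 0;1 0 0 8 0 0 0;1 0 0 0 0 0 0;1 0 0 0 0 0 0"

```text
t: 35.33
ee_pos: [0.6351, 0.2378, 0.0371]
orientation: [0.615, 0.789, -0.001, -0.001]
ft_force: [0.7, -1.2, -1.2]
grip_width: 0.0602
```

Request:
move_arm:
  increments: "1 0 0 8 0 0 0;1 0 0 8 0 0 0;1 0 0 5 0 0 0;1 0 0 0 0 0 0;1 0 0 0 0 0 0"

```text
t: 35.75
ee_pos: [0.6355, 0.2379, 0.0165]
orientation: [0.615, 0.789, -0.001, -0.0]
ft_force: [-1.0, 0.2, -0.4]
grip_width: 0.0599
```

Run:
```python
from h import *
go(636.8,238.4,13.4,14.1)
```

```text
t 35.75 tcp [635.5 237.9  16.5] yaw_y 14.1 w 0.0599 F [-1.   0.2 -0.4]
turn [-0.1  0.   0. ]
delta [0.2 1.4 3.1]
```

Request:
move_arm:
  increments: "1 0 0 2 0 0 0;1 0 0 0 0 0 0;1 0 0 1 0 0 0;1 0 0 0 0 0 0;1 0 0 0 0 0 0"

```text
t: 36.17
ee_pos: [0.6361, 0.2382, 0.0144]
orientation: [0.615, 0.789, 0.0, 0.0]
ft_force: [0.2, -0.7, -0.9]
grip_width: 0.0597
```

Request:
move_arm:
  increments: "1 0 0 0.7 0 0 0;1 0 0 0 0 0 0;1 0 0 0 0 0 0"

```text
t: 36.42
ee_pos: [0.636, 0.2382, 0.0135]
orientation: [0.615, 0.789, 0.0, -0.0]
ft_force: [0.7, -0.0, -0.5]
grip_width: 0.0598
```

Request:
move_arm:
  increments: "1 0 0 0.6 0 0 0;1 0 0 0 0 0 0;1 0 0 0 0 0 0"

```text
t: 36.67
ee_pos: [0.636, 0.2382, 0.0134]
orientation: [0.615, 0.789, 0.0, -0.0]
ft_force: [-1.4, -0.7, 4.2]
grip_width: 0.0599
```

Request:
move_arm:
  increments: "1 0 0 0.5 0 0 0;1 0 0 0 0 0 0;1 0 0 0 0 0 0"

```text
t: 36.92
ee_pos: [0.636, 0.2382, 0.0134]
orientation: [0.615, 0.789, 0.0, -0.0]
ft_force: [-3.4, -0.6, 7.6]
grip_width: 0.0599
```

Seated on the plate. I release it, rise and move aside for the final check.

Request:
move_arm:
  increments: "0.12 0 0 0 0 0 0;0.12 0 0 0 0 0 0;0.12 0 0 0 0 0 0;0.12 0 0 0 0 0 0;0.12 0 0 0 0 0 0"

```text
t: 37.33
ee_pos: [0.6359, 0.2381, 0.0122]
orientation: [0.615, 0.789, -0.0, -0.0]
ft_force: [0.7, 0.3, -0.5]
grip_width: 0.0804
```

Request:
move_arm:
  increments: "0.12 0 0 -6 0 0 0;0.12 0 0 -20 0 0 0;0.12 0 0 -30 0 0 0;0.12 0 0 -35 0 0 0;0.12 0 0 -35 0 0 0"

```text
t: 37.75
ee_pos: [0.6354, 0.2378, 0.1395]
orientation: [0.615, 0.789, -0.001, -0.0]
ft_force: [1.0, 0.6, -1.0]
grip_width: 0.0807
```

Request:
move_arm:
  increments: "0 -20 -10 -30 0 0 0;0 -25 -15 -20 0 0 0;0 -25 -15 0 0 0 0;0 -15 -10 0 0 0 0;0 0 0 0 0 0 0"

```text
t: 38.17
ee_pos: [0.608, 0.1372, 0.1901]
orientation: [0.617, 0.787, -0.0, 0.001]
ft_force: [0.0, -0.7, 0.1]
grip_width: 0.0916
```

Run:
```python
from h import *
d=shot('wrist','w7.png');blobs(d,.035,.1,(.38,.72),(.1,.33))
t=shot('top','top2.png');print('top');blobs(t,.02,.1,(.35,.75),(-.45,-.02));blobs(t,.035,.1,(.38,.72),(.1,.33))
print(get_obs()['t'],get_obs()['ee_pos'])
a=d['image'][:230];b=cv2.resize(t['image'][125:275,95:425],(512,233))
cv2.imwrite('pics/f.png',np.vstack([a,b]))
```

```text
px [206.  60.] 2050 ztop 0.0671 rect [532.7 245. ] [46.6 46. ] 26.9
px [112.  92.] 2656 ztop 0.091 rect [440.7 201.5] [14.1 35.6] 18.9
px [304.  93.] 2111 ztop 0.057 rect [635. 239.] [59.1 58.2] 14.6
px [304.  95.] 105 ztop 0.0399 rect [637.2 240.1] [11.9 11.3] 12.8
px [209. 126.] 1666 ztop 0.0671 rect [548.6 184.5] [46.  46.2] 90.0
top
px [374. 163.] 151 ztop 0.0513 rect [ 621.4 -389.2] [38.2 38.5] 61.5
px [378. 190.] 142 ztop 0.0524 rect [ 545.3 -389.1] [36.9 39.3] 39.3
px [277. 198.] 329 ztop 0.0646 rect [ 546.6 -116.7] [40.  48.6] 16.3
px [387. 243.] 369 ztop 0.0854 rect [ 395.8 -387.8] [12.3 35.1] 57.3
px [261. 245.] 77 ztop 0.0547 rect [426.1 -65.6] [38.8 39.1] 85.4
px [147. 180.] 32 ztop 0.0591 rect [625.4 220. ] [ 8.4 31.1] 85.1
px [162. 206.] 251 ztop 0.0692 rect [546.  183.9] [39.5 45.8] 9.5
px [161. 246.] 358 ztop 0.0915 rect [444.7 200.6] [16.5 38.4] 1.6
38.2667 [0.60843421 0.14287748 0.18920514]
```

View pics/f.png

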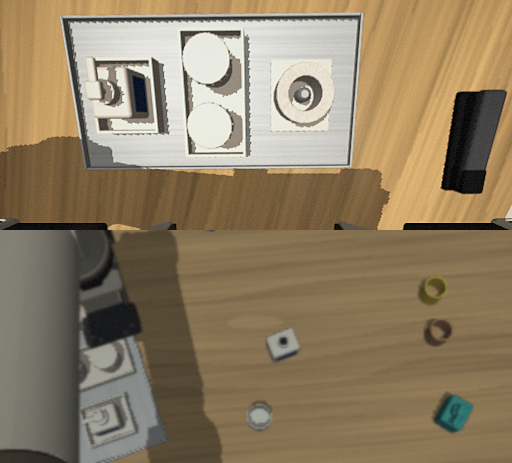

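Everything is placed: jar lids at (208,60) and (210,126), the bottle at (115,92) in the square bin, and the roll flat around the post at (304,93). The look-alikes have not moved.

```bash
python3 -c "
from cell import *
print(finish_job())"
```

```text
the job is handed in; nothing more can be done
None
```

The tray is restocked in the order asked, and the job was handed in at 38 s of the 112 s allowed. Both lidded jars stand in the long bin, the pump bottle stands in the square bin lined up with its walls, and the tape roll lies flat over its post.

- **Final heights and positions:** the last camera checks read jar lids at 67 mm (66 expected), pump at 91 mm (91 expected) and roll at 57 mm (56 expected). The jars and roll were within 2 mm of their targets in the last wrist view, and the bottle body was about 2–3 mm off in a top view just after its release.
- **Seating:** the peak contact reading as each thing was set down was 5 to 11 N, and nothing was dropped.
- **Look-alikes:** the open jar, bare bottle, brown core and the yellow and turquoise decoys are all where they were, within 2 mm.
- **What disagreed:** the reported tool height put the fingertips 30 mm lower than the wrist and scene cameras showed them. Because of that, my first grasp closed just above jar A's lid. The jar did not move, and I worked with the corrected height from then on.

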